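# Load a power board into the test jig without straining it

### The arm

A 6-joint arm with a two-finger parallel gripper is mounted at the origin on the work surface. World frame = base frame: x ahead of the robot, y to its left, z up, the work surface at z = 0. Lengths are in m, angles in rad, forces in N, time in s.
With the tool pointing down it reaches from about 0.35 to 0.725 m from the base axis. Payload 6 kg.
Tool frame: the origin (TCP) lies on the mounting face of the last link; the fingertips stand 173 mm ahead of it and the grasp point (between the pads) lies 155 mm ahead of it; z points along the fingers, y is the line along which they close (so a half turn about z gives the same grasp; the last joint's range is limited). The gripper opens to 85 mm and grips with 20 to 120 N. Pads are 22 mm wide; open, the fingers measure 114 mm over their backs; the gripper's body (76 mm by 85 mm) begins 54 mm behind the grasp point. The pads swing forward as they close: fully open they stand 13 mm farther back than shut.
Start: joints at [1.507, 0.04, 0.085, 0, -1.615, -0.334], TCP at [0.232, 0.553, 0.405] pointing down, gripper open.
Joint ranges: [-2.56, 2.56], [-1.29, 2.01], [-1.08, 1.49], [-3.29, 1.98], [-2.81, -0.18], [-2.99, 2.99]. Speed limits (rad/s): [2.57, 2.57, 3.01, 3.14, 3.14, 3.14].

### API

Orientations are given as [roll, pitch, yaw] about the fixed x, y, z axes, in that order (R = Rz(yaw) Ry(pitch) Rx(roll)).
In Python, from cell import r gives the robot as it stands.
- The arm moves only by the tool move_arm, never from a script. Its arguments are lists of equal length, an entry for each row: "offset": the shift along the world's x, y, z in cm, a list of three; "turn": the turn, a rotation vector about the world's x, y, z in units of 5 degrees (1.0 is 5 degrees), a list of three; "jaw": the finger opening in cm, from 0 to 8.54. A call has 1 to 8 rows; each row is the pose to reach, as a shift and turn from the pose commanded when the call began; what a row does not reach only later rows make up. A row lasts 1/12 s, in which the tool goes at most 41.7 mm and 7.16 degrees, less where a joint would pass 70% of its speed; a pose out of reach is approached as far as the arm can. A call with a gripper value outside its range is refused whole. The fingers move at their own pace and stop on an object; "squeeze" is the grip in N (left out, the last holds). Time passes only in rows, so rows that repeat a pose let the fingers close. It gives the time, the measured TCP pose, the force, the opening and the grip force at its end, in the units of the state.
- r.get_state(): the state, without advancing time (a new reading comes with each control period).
- r.capture(name): name is "scene" or "side" or "wrist"; returns the picture (480x640x3 uint8, red, green, blue); there is no depth.
- r.get_calibration(name): a dict with "mtx" (3x3 intrinsics, pixels), "k1" (the pictures are not rectified: a ray, as slopes to the right and down, at radius r is drawn at 1 + k1 r^2 times it, then the intrinsics apply), "R" (3x3) and "t" (3): a world point X has camera coordinates R X + t. Camera axes: x right, y down, z forward; pixel columns grow to the right and rows downward; lengths in m; the calibration is good to about 2 mm. A picture is of the moment at which its call begins: read the wrist's pose just before it. get_calibration takes no time and is no camera call; for the wrist camera it gives the pose at the moment of the call.
- r.sign_off(): hands the job in; it is judged then, once.
The state is a dict: "t": time; "joints": joint angles; "qd": joint speeds; "joint_efforts": joint torques, N m; "tcp_pos": TCP position; "tcp_rot": TCP orientation; "force": force on the tool from outside, world axes, zero at the start; "moment": the same for the moment, N m; "opening": opening from 0.0 (shut) to 1.0 (fully open); "finger_force": force on a finger pad.
Only numpy, scipy, OpenCV 4.12 (cv2) and the standard library are available. Lean on these libraries where they do the work, as an engineer would, in place of code of your own. Each camera call takes 0.05 s, during which the arm holds its last target. There are 200 camera calls.

### The job

Push the circuit board along the test jig's guides until its far edge rests against the sprung contact strip at the back, then lower the hinged hold-down bar so that its rubber foot presses lightly on the board's heatsink and stays there. The board is delicate: push it rather than grip it, and let nothing (fingers, contact strip or foot) press on it with more than 15 N. Leave the multimeter, the black tester and the screwdriver where they lie.

Things in the scene. Friction and masses are not known exactly. Their poses are not given: they have to be found in the camera images.
- jig: test jig fixed to the bench: aluminium plate 260 x 200 x 12 mm (x -140 to +120, y -100 to +100 mm) with two white guide rails along x, 14 mm high above the plate, 118 mm apart inside. Origin on the bench under the plate. x = loading direction (open front at -x), y = left, where the hold-down bar's pillar stands (x 17 to 53, y 74 to 96, top z 107 mm)
- home (a point): point on the jig in the middle of the contact strip's front face when nothing presses on it: jig x = +85, y = 0, z = 14 mm. x axis as the jig
- strip: black contact strip across the back of the jig, 12 x 104 x 22 mm with brass contacts, 12.5 to 38 mm above the bench. Sprung: it gives way along jig +x by 1 mm per 0.9 N, at most 16 mm. Origin at the middle of its front face
- board: green circuit board 130 (x) x 110 (y) x 4 mm, 0.35 kg, loose between the rails on the plate, underside 12 mm above the bench. Origin under its centre. Along the near (-x) edge a grey terminal row 16 x 90 mm, top 30 mm above the underside, near face 2 mm inside the edge; finned aluminium heatsink 60 x 60 mm at x = +15 mm, top 34 mm above the underside
- board_far (a point): middle of the board's far (+x) edge
- board_near (a point): middle of the board's near (-x) edge, at mid height of the terminal row (17 mm above the underside): the place to push
- sink_top (a point): middle of the top face of the heatsink
- clamp (a joint): hinge of the hold-down bar, rad: 0 = level with the foot 1 mm above the heatsink, positive = raised, down to -0.22. Stiff hinge: it stays where it is left (about 0.55 N m). The hinge axis lies along jig x at jig x = 35, y = 85, z = 95 mm; the bar, 20 mm wide, 12 mm thick, points to jig -y when level
- knob (a point): centre of the black ball (32 mm diameter) at the free end of the bar, 185 mm from the hinge axis
- foot: rubber foot under the bar, disc 26 mm diameter, 12 mm thick, 85 mm from the hinge axis; sprung: it is pushed up into the bar by 1 mm per 0.9 N, at most 18 mm. Origin at the centre of its underside
- meter: yellow hand-held multimeter 190 x 90 x 50 mm lying on the bench; origin under its centre. Bystander
- tester: black box tester 150 x 85 x 40 mm with an aluminium top; origin under its centre. Bystander
- driver: screwdriver lying on the bench along its x axis. Bystander
Mind the look-alikes: they are no part of the job. What is shaped like the board but purple or red is not meant.

How it is judged:
By the outcome, as a careful person would: the job done as asked, in the order asked, and still so for the second after the job is handed in, with the robot touching nothing.
It also fails if it takes over 64 s, if anything falls off the work surface, if the arm or the gripper's body presses on something with over 40 N, if the wrist force passes 120 N, or if a joint passes its speed limit or range.

## Working session

There is one attempt and no reset: what is moved stays moved. The work goes in short steps, Python scripts to look and compute and a tool call to move; the robot and the scene stay as the last step left them, time stands still between calls to the robot, and variables do not carry over. Pictures are saved under pics/ and viewed, at most 10 in all, crops included, and the job is handed in when it is done.

Besides the shell and the picture viewer there is one more tool, called after ">>>" as name(argument=value, ...) on one line, values as JSON. move_arm: Moves the arm, as the interface text tells. Its arguments: {"type":"object","properties":{"offset":{"type":"array","items":{"type":"array","items":{"type":"number"}}},"turn":{"type":"array","items":{"type":"array","items":{"type":"number"}}},"jaw":{"type":"array","items":{"type":"number"}},"squeeze":{"type":"number"}},"required":["offset","turn","jaw"]}

```bash
mkdir -p pics
python3 - <<'E'
from cell import r
import cv2
s=r.get_state();print(s['t'],s['tcp_pos'],s['tcp_rot'],s['force'])
for n in("scene","side"):
    c=r.get_calibration(n);print(n,c)
    cv2.imwrite(f"pics/{n}0.png",cv2.cvtColor(r.capture(n),cv2.COLOR_RGB2BGR))
E
```

```text
0.0 [0.23233544 0.55316259 0.40366367] [ 3.13978314e+00 -1.33596323e-04 -3.97772262e-01] [ 0.8658096  -0.51742936 -0.42635166]
scene {'mtx': array([[513.67410172,   0.        , 319.72756014],
       [  0.        , 513.67410172, 239.76092479],
       [  0.        ,   0.        ,   1.        ]]), 'k1': -0.08703340146662494, 'R': array([[ 0.00928962,  0.99992908,  0.00745196],
       [ 0.84219385, -0.00380612, -0.53916142],
       [-0.53909482,  0.0112846 , -0.84216948]]), 't': array([-0.00344188, -0.42821341,  1.63450051])}
side {'mtx': array([[438.25362828,   0.        , 313.60518755],
       [  0.        , 438.25362828, 241.19793923],
       [  0.        ,   0.        ,   1.        ]]), 'k1': -0.0426565091429804, 'R': array([[ 0.87127696, -0.49077373,  0.00419614],
       [-0.2392829 , -0.43223574, -0.86943428],
       [ 0.42850923,  0.75651399, -0.4940308 ]]), 't': array([-0.4842826 ,  0.23559149,  0.92480918])}
```

View pics/scene0.png

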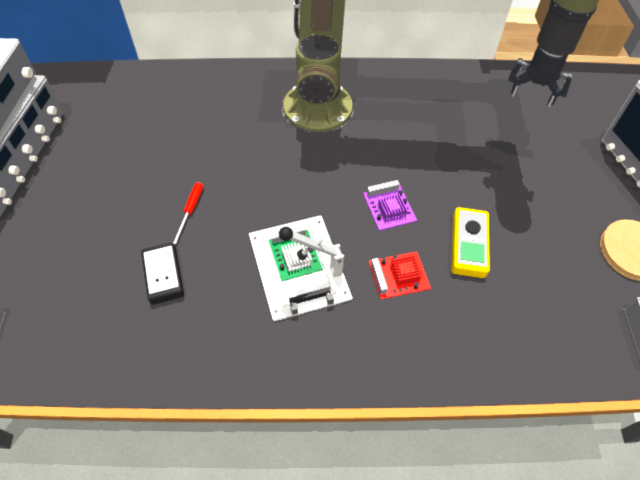

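View pics/side0.png

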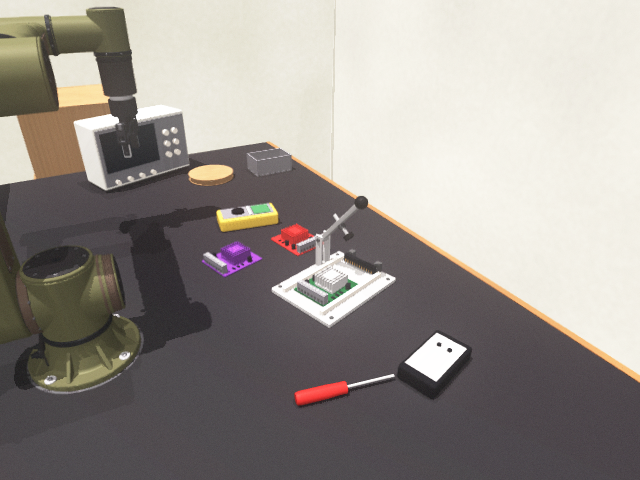

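The scene view shows the jig at about (299,266), with its pillar at (337,262), strip at (311,297) and raised bar knob at (286,234). There are three board-shaped things: green in the jig (296,255), purple (390,205) and red (402,273). Green, lying between the rails, fits the description. I'll confirm that in an enlarged crop.

Run:
```python
import cv2
a=cv2.imread("pics/scene0.png")[210:325,240:360]
b=cv2.imread("pics/side0.png")[190:325,265:405]
cv2.imwrite("pics/c1.png",cv2.resize(a,None,fx=5,fy=5,interpolation=cv2.INTER_CUBIC))
cv2.imwrite("pics/c2.png",cv2.resize(b,None,fx=4,fy=4,interpolation=cv2.INTER_CUBIC))
```

```text
(no output)
```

View pics/c1.png

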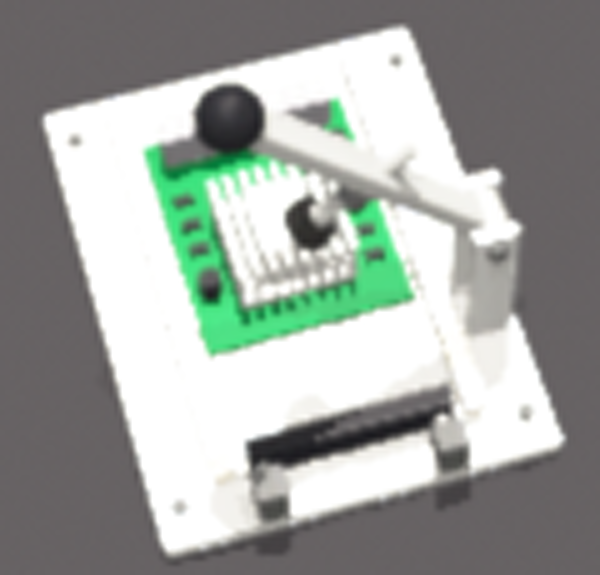

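View pics/c2.png

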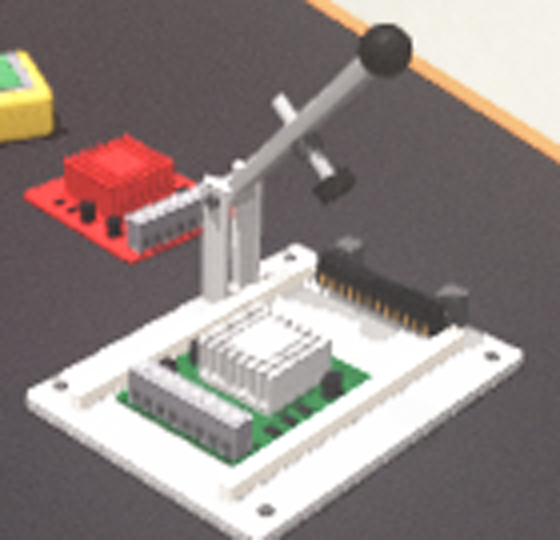

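The green board with the finned heatsink sits in the jig, with its terminal row toward -x, so it's the right one. Next I fit the jig, board and knob poses from both views.

```bash
cat > h.py <<'E'
import numpy as np
from cell import r
from scipy.optimize import least_squares
def proj(c,X):
    p=(c['R']@np.atleast_2d(X).T).T+c['t']; s=p[:,:2]/p[:,2:]
    s=s*(1+c['k1']*(s**2).sum(1,keepdims=True))
    return s@c['mtx'][:2,:2].T+c['mtx'][:2,2]
def T(p,L):
    L=np.atleast_2d(L);c,s=np.cos(p[2]),np.sin(p[2])
    return np.c_[p[0]+c*L[:,0]-s*L[:,1],p[1]+s*L[:,0]+c*L[:,1],L[:,2]]
E
python3 - <<'E'
from h import *
cs,cd=r.get_calibration('scene'),r.get_calibration('side')
J=np.array([[-140,-100,12],[-140,100,12],[120,100,12],[120,-100,12]])/1e3
js=np.array([[44,118],[404,28],[563,440],[165,551]])/5+[240,210]
jd=np.array([[258,532],[28,397],[300,247],[522,355]])/4+[265,190]
f=lambda p:np.r_[proj(cs,T(p,J))-js,proj(cd,T(p,J))-jd].ravel()
s=least_squares(f,[.55,-.05,0.2]);print('jig',s.x,s.fun.reshape(-1,2).round(1).tolist());p=s.x
B=np.array([[-65,-55,16],[-65,55,16],[65,55,16],[65,-55,16]])/1e3
bs=np.array([[147,150],[340,100],[413,297],[213,353]])/5+[240,210]
g=lambda q:(proj(cs,T([*T(p,[[q[0],q[1],0]])[0,:2],p[2]+q[2]],B))-bs).ravel()
b=least_squares(g,[-.05,0,0]);print('board in jig',b.x,b.fun.round(1))
K=lambda a,l=.185:[.035,.085-l*np.cos(a),.095+l*np.sin(a)]
k=lambda a:np.r_[proj(cs,T(p,K(a[0])))[0]-(286,233.6),proj(cd,T(p,K(a[0])))[0]-(361.3,202.5)]
a=least_squares(k,[.5]);print('clamp',a.x,a.fun,T(p,K(a.x[0])))
kk=least_squares(lambda X:np.r_[proj(cs,X)[0]-(286,233.6),proj(cd,X)[0]-(361.3,202.5)],[.5,-.1,.2]);print('knob tri',kk.x,kk.fun)
np.save('jig.npy',p)
E
```

```text
jig [ 0.59912984 -0.05261127  0.28746174] [[0.2, -0.9], [0.5, -0.6], [-0.1, 0.0], [0.3, -0.4], [0.9, 1.7], [-0.1, -1.0], [-0.4, -1.0], [1.3, -0.7]]
board in jig [-0.03789123 -0.0004387   0.01569048] [-1.  -0.5  0.6 -1.1  1.3  0.4 -0.8  0.9]
clamp [0.86919206] [ 0.04434487 -0.56959737  0.7838565  -0.08118789] [[ 0.64244874 -0.07568338  0.23630443]]
knob tri [ 0.64218653 -0.075079    0.23521101] [ 0.35700822 -0.39034399  0.51681836  0.27247244]
```

The fit is good to about 1–2 px:
- **Jig:** at (0.599, -0.053), yaw 0.287.
- **Board:** far edge about 58 mm short of the strip.
- **Clamp:** raised to about 0.87 rad.

First I move to the front of the jig with the finger line along jig y and the fingers part closed.

>>> move_arm(offset=[[2.5, -3.2, 0], [5, -6.4, 0], [7.5, -9.6, 0], [10, -12.8, 0], [12, -16, 0], [13, -19, 0], [14, -22, 0], [15, -25, 0]], turn=[[0, 0, 0.4], [0, 0, 0.8], [0, 0, 1.2], [0, 0, 1.6], [0, 0, 2], [0, 0, 2.4], [0, 0, 2.8], [0, 0, 3.2]], jaw=[4, 4, 4, 4, 4, 4, 4, 4])

```text
t: 0.77
tcp_pos: [0.3827, 0.3015, 0.4043]
tcp_rot: [3.141, 0.0, -0.117]
force: [0.8, 0.6, -0.2]
opening: 0.47
finger_force: 0.0
```

>>> move_arm(offset=[[1, -3, 0], [2, -6, 0], [3, -9, 0], [4, -12, 0], [5, -15, 0], [6, -18, 0], [6.5, -21, 0], [7, -24, 0]], turn=[[0, 0, 0.4], [0, 0, 0.8], [0, 0, 1.2], [0, 0, 1.6], [0, 0, 2], [0, 0, 2.4], [0, 0, 2.8], [0, 0, 3.2]], jaw=[4, 4, 4, 4, 4, 4, 4, 4])

```text
t: 1.43
tcp_pos: [0.4524, 0.0616, 0.4043]
tcp_rot: [3.141, 0.001, 0.162]
force: [0.1, 0.0, -0.3]
opening: 0.466
finger_force: 0.0
```

>>> move_arm(offset=[[0, -3, 0], [0.3, -6, 0], [0.3, -9, 0], [0.3, -12, 0], [0.3, -14, 0], [0.3, -15.8, 0], [0.3, -15.8, 0], [0.3, -15.8, 0]], turn=[[0, 0, 0.4], [0, 0, 0.8], [0, 0, 1.2], [0, 0, 1.45], [0, 0, 1.45], [0, 0, 1.45], [0, 0, 1.45], [0, 0, 1.45]], jaw=[4, 4, 4, 4, 4, 4, 4, 4])

```text
t: 2.1
tcp_pos: [0.4553, -0.0954, 0.4042]
tcp_rot: [-3.141, 0.001, 0.285]
force: [-0.4, 0.3, -0.2]
opening: 0.467
finger_force: 0.0
```

>>> move_arm(offset=[[0, 0, -3.2], [0, 0, -6.4], [0, 0, -9.6], [0, 0, -12.8], [0, 0, -16], [0, 0, -18.5], [0, 0, -20.4], [0, 0, -20.4]], turn=[[0, 0, 0], [0, 0, 0], [0, 0, 0], [0, 0, 0], [0, 0, 0], [0, 0, 0], [0, 0, 0], [0, 0, 0]], jaw=[4, 4, 4, 4, 4, 4, 4, 4])

```text
t: 2.77
tcp_pos: [0.4537, -0.094, 0.1959]
tcp_rot: [-3.139, 0.007, 0.288]
force: [-0.6, -0.1, -0.6]
opening: 0.471
finger_force: 0.0
```

Run:
```python
from h import *
import cv2
s=r.get_state();print(s['t'],s['tcp_pos'],s['force'])
a=r.capture('scene')[:,:,::-1][180:325,230:360];b=r.capture('side')[:,:,::-1][190:335,255:385]
cv2.imwrite("pics/p2.png",cv2.resize(np.hstack([a,b]),None,fx=3,fy=3,interpolation=cv2.INTER_CUBIC))
```

```text
2.7667 [ 0.45373448 -0.09399674  0.1959072 ] [-0.63398824 -0.07154924 -0.59517901]
```

View pics/p2.png

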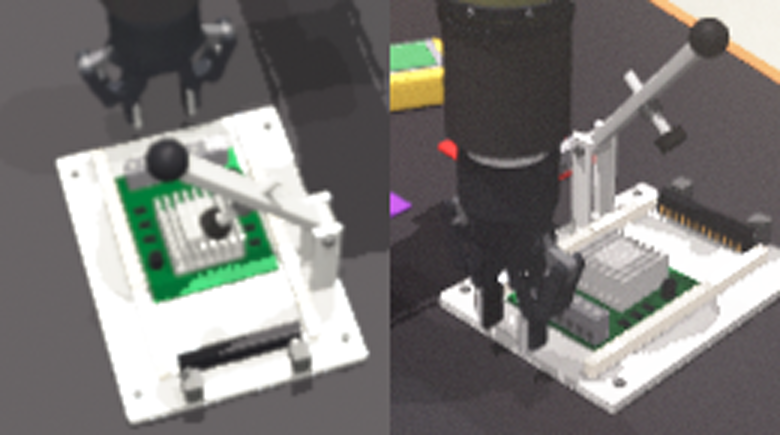

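The two fingers stand squarely in front of the terminal row, centred between the rails. I approach now and watch the force.

>>> move_arm(offset=[[0.6, 0.18, 0], [1.2, 0.35, 0], [1.7, 0.5, 0], [2.2, 0.65, 0], [2.5, 0.74, 0], [2.7, 0.8, 0], [2.9, 0.86, 0], [3.1, 0.92, 0]], turn=[[0, 0, 0], [0, 0, 0], [0, 0, 0], [0, 0, 0], [0, 0, 0], [0, 0, 0], [0, 0, 0], [0, 0, 0]], jaw=[4, 4, 4, 4, 4, 4, 4, 4])

```text
t: 3.53
tcp_pos: [0.4866, -0.0856, 0.2006]
tcp_rot: [3.141, 0.0, 0.287]
force: [0.9, -0.5, -0.2]
opening: 0.47
finger_force: 0.0
```

>>> move_arm(offset=[[0.2, 0.06, 0], [0.4, 0.12, 0], [0.6, 0.18, 0], [0.8, 0.24, 0], [1.0, 0.3, 0], [1.2, 0.35, 0], [1.4, 0.41, 0], [1.6, 0.47, 0]], turn=[[0, 0, 0], [0, 0, 0], [0, 0, 0], [0, 0, 0], [0, 0, 0], [0, 0, 0], [0, 0, 0], [0, 0, 0]], jaw=[4, 4, 4, 4, 4, 4, 4, 4])

```text
t: 4.2
tcp_pos: [0.5025, -0.081, 0.2006]
tcp_rot: [3.141, 0.0, 0.287]
force: [-4.8, -0.7, 1.8]
opening: 0.467
finger_force: 2.0
```

>>> move_arm(offset=[[0.2, 0.06, 0], [0.4, 0.12, 0], [0.6, 0.18, 0], [0.8, 0.24, 0], [1.0, 0.3, 0], [1.2, 0.35, 0], [1.4, 0.41, 0], [1.6, 0.47, 0]], turn=[[0, 0, 0], [0, 0, 0], [0, 0, 0], [0, 0, 0], [0, 0, 0], [0, 0, 0], [0, 0, 0], [0, 0, 0]], jaw=[4, 4, 4, 4, 4, 4, 4, 4])

```text
t: 4.87
tcp_pos: [0.5186, -0.0762, 0.2006]
tcp_rot: [3.142, -0.0, 0.287]
force: [-2.9, -0.8, 1.0]
opening: 0.465
finger_force: 1.6
```

>>> move_arm(offset=[[0.2, 0.06, 0], [0.4, 0.12, 0], [0.6, 0.18, 0], [0.8, 0.24, 0], [1.0, 0.3, 0], [1.2, 0.35, 0], [1.4, 0.41, 0], [1.6, 0.47, 0]], turn=[[0, 0, 0], [0, 0, 0], [0, 0, 0], [0, 0, 0], [0, 0, 0], [0, 0, 0], [0, 0, 0], [0, 0, 0]], jaw=[4, 4, 4, 4, 4, 4, 4, 4])

```text
t: 5.53
tcp_pos: [0.5346, -0.0715, 0.2006]
tcp_rot: [3.142, -0.0, 0.287]
force: [-2.5, -0.9, -0.0]
opening: 0.47
finger_force: 1.3
```

>>> move_arm(offset=[[0.2, 0.06, 0], [0.4, 0.12, 0], [0.6, 0.18, 0], [0.7, 0.21, 0], [0.8, 0.24, 0], [0.8, 0.24, 0]], turn=[[0, 0, 0], [0, 0, 0], [0, 0, 0], [0, 0, 0], [0, 0, 0], [0, 0, 0]], jaw=[4, 4, 4, 4, 4, 4])

```text
t: 6.03
tcp_pos: [0.5426, -0.0691, 0.2006]
tcp_rot: [3.141, -0.0, 0.287]
force: [-1.4, -0.9, -1.3]
opening: 0.468
finger_force: 0.7
```

Run:
```python
from h import *
import cv2
print([ (r.get_state()['t'],r.get_state()['force'].round(2))])
a=r.capture('scene')[:,:,::-1][215:325,240:360];b=r.capture('side')[:,:,::-1][230:330,265:405]
a=cv2.resize(a,None,fx=3.6,fy=3.6,interpolation=cv2.INTER_CUBIC)
b=cv2.resize(b,(360,257),interpolation=cv2.INTER_CUBIC);b=np.vstack([b,np.zeros((a.shape[0]-257,360,3),np.uint8)])
cv2.imwrite("pics/p3.png",np.hstack([a,b]))
```

```text
[(6.0333, array([-1.43, -0.86, -1.34]))]
```

View pics/p3.png

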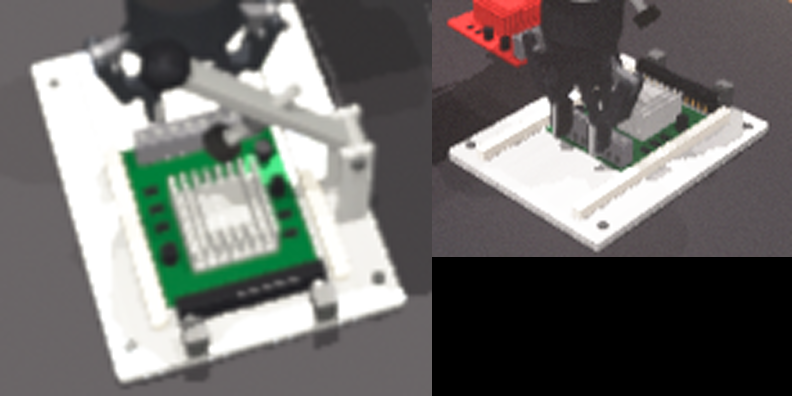

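The board is nearly at the strip. I continue in 1 mm rows and watch for the force to rise.

>>> move_arm(offset=[[0.1, 0.03, 0], [0.2, 0.06, 0], [0.3, 0.09, 0], [0.4, 0.12, 0], [0.4, 0.12, 0]], turn=[[0, 0, 0], [0, 0, 0], [0, 0, 0], [0, 0, 0], [0, 0, 0]], jaw=[4, 4, 4, 4, 4])

```text
t: 6.55
tcp_pos: [0.5466, -0.0679, 0.2007]
tcp_rot: [3.141, -0.0, 0.287]
force: [-2.7, -1.0, -1.0]
opening: 0.468
finger_force: 1.0
```

>>> move_arm(offset=[[0.1, 0.03, 0], [0.2, 0.06, 0], [0.2, 0.06, 0]], turn=[[0, 0, 0], [0, 0, 0], [0, 0, 0]], jaw=[4, 4, 4])

```text
t: 6.8
tcp_pos: [0.5483, -0.0674, 0.2007]
tcp_rot: [3.141, 0.001, 0.287]
force: [-4.0, -1.5, 1.2]
opening: 0.471
finger_force: 2.4
```

>>> move_arm(offset=[[0.1, 0.03, 0], [0.2, 0.06, 0], [0.2, 0.06, 0]], turn=[[0, 0, 0], [0, 0, 0], [0, 0, 0]], jaw=[4, 4, 4])

```text
t: 7.05
tcp_pos: [0.5501, -0.067, 0.2007]
tcp_rot: [3.141, 0.002, 0.287]
force: [-6.2, -2.2, 1.8]
opening: 0.47
finger_force: 3.4
```

>>> move_arm(offset=[[0.1, 0.03, 0], [0.1, 0.03, 0], [0.1, 0.03, 0]], turn=[[0, 0, 0], [0, 0, 0], [0, 0, 0]], jaw=[4, 4, 4])

```text
t: 7.3
tcp_pos: [0.5509, -0.0668, 0.2007]
tcp_rot: [3.141, 0.002, 0.287]
force: [-8.3, -1.5, 3.0]
opening: 0.468
finger_force: 4.0
```

The board is against the strip with about 8 N in total, including friction, and the strip is compressed a few millimetres. I back off and lift clear.

>>> move_arm(offset=[[-0.2, -0.06, 0], [-0.4, -0.12, 0], [-0.7, -0.2, 0], [-1.2, -0.35, 0], [-2.2, -0.65, 0], [-3.2, -0.95, 0], [-4.2, -1.24, 0], [-5.2, -1.54, 0]], turn=[[0, 0, 0], [0, 0, 0], [0, 0, 0], [0, 0, 0], [0, 0, 0], [0, 0, 0], [0, 0, 0], [0, 0, 0]], jaw=[4, 4, 4, 4, 4, 4, 4, 4])

```text
t: 7.97
tcp_pos: [0.4988, -0.0819, 0.2008]
tcp_rot: [3.141, -0.001, 0.287]
force: [-0.3, 1.0, 0.9]
opening: 0.469
finger_force: 0.0
```

>>> move_arm(offset=[[-1, 0, 3], [-2, 0, 6], [-3, 0, 9], [-4, 0, 12], [-4, 0, 15], [-4, 0, 18], [-4, 0, 21.5], [-4, 0, 25]], turn=[[0, 0, 0], [0, 0, 0], [0, 0, -1], [0, 0, -2], [0, 0, -3], [0, 0, -4], [0, 0, -5], [0, 0, -6]], jaw=[8.5, 8.5, 8.5, 8.5, 8.5, 8.5, 8.5, 8.5])

```text
t: 8.63
tcp_pos: [0.4587, -0.0819, 0.4524]
tcp_rot: [-3.141, -0.001, -0.24]
force: [0.2, -0.2, -0.3]
opening: 0.994
finger_force: 0.0
```

Run:
```python
from h import *
import cv2
s=r.get_state();print(s['t'],s['tcp_pos'],s['tcp_rot'],s['force'])
A=r.capture('scene')[:,:,::-1];B=r.capture('side')[:,:,::-1]
p=np.load('jig.npy')
for n,I in(('scene',A),('side',B)):
  c=r.get_calibration(n)
  # predicted corners of sink and terminal tops for board at jig x=22
  for cx in(.016,.020,.024):
    print(n,cx,proj(c,T(p,[[cx-.063,-.045,.042],[cx-.063,.045,.042],[cx+.045,-.03,.046],[cx+.045,.03,.046],[cx-.065,-.055,.016]])).round(1).tolist())
a=cv2.resize(A[215:325,240:350],(400,400),interpolation=cv2.INTER_CUBIC)
b=cv2.resize(B[230:330,280:380],(400,400),interpolation=cv2.INTER_CUBIC)
cv2.imwrite("pics/p4.png",np.hstack([a,b]))
```

```text
8.6333 [ 0.45867645 -0.08193753  0.45236413] [-3.14097411e+00 -1.01578003e-03 -2.40442191e-01] [ 0.2260715  -0.23170368 -0.28075612]
scene 0.016 [[277.2, 250.5], [311.5, 241.8], [294.4, 284.7], [318.2, 278.4], [273.9, 256.1]]
scene 0.02 [[277.6, 251.8], [312.0, 243.0], [294.8, 286.1], [318.7, 279.8], [274.3, 257.4]]
scene 0.024 [[278.0, 253.1], [312.4, 244.3], [295.3, 287.5], [319.2, 281.2], [274.7, 258.7]]
side 0.016 [[339.6, 286.7], [313.1, 272.3], [362.7, 265.8], [345.2, 257.3], [341.8, 297.4]]
side 0.02 [[340.7, 286.0], [314.2, 271.7], [363.7, 265.2], [346.1, 256.7], [342.9, 296.7]]
side 0.024 [[341.8, 285.3], [315.3, 271.1], [364.6, 264.6], [347.1, 256.2], [344.0, 296.0]]
```

View pics/p4.png

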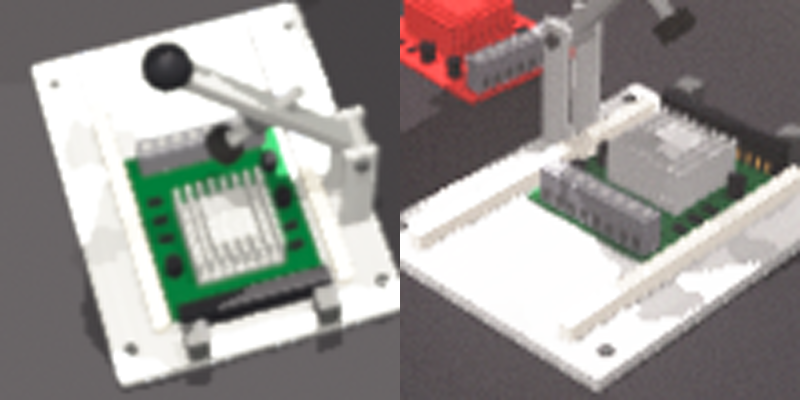

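The view shows the board's far edge under and against the strip, near (250,300) in the left half. The terminal row sits at jig board x of about 22–24 mm, so the contact holds. Next I go over the knob with the fingers straddling it along jig x.

>>> move_arm(offset=[[2, 0, 0], [4, 0, 0], [6, 0, 0], [8, 0.2, 0], [10, 0.2, 0], [12, 0.4, 0], [14, 0.5, 0], [16, 0.6, 0]], turn=[[0, 0, -1.2], [0, 0, -2.4], [0, 0, -3.6], [0, 0, -4.8], [0, 0, -6], [0, 0, -7.2], [0, 0, -8.4], [0, 0, -9.6]], jaw=[8.5, 8.5, 8.5, 8.5, 8.5, 8.5, 8.5, 8.5])

```text
t: 9.4
tcp_pos: [0.6202, -0.0758, 0.4505]
tcp_rot: [-3.141, -0.0, -1.079]
force: [0.1, 0.4, 0.7]
opening: 0.999
finger_force: 0.0
```

>>> move_arm(offset=[[1.2, 0, 0], [2.4, 0, 0], [2.4, 0, 0], [2.4, 0, 0], [2.4, 0, 0]], turn=[[0, 0, -1.2], [0, 0, -2.4], [0, 0, -2.4], [0, 0, -2.4], [0, 0, -2.4]], jaw=[8.5, 8.5, 8.5, 8.5, 8.5])

```text
t: 9.82
tcp_pos: [0.6429, -0.0759, 0.4508]
tcp_rot: [-3.141, -0.0, -1.281]
force: [-0.5, -0.0, 0.5]
opening: 0.996
finger_force: 0.0
```

>>> move_arm(offset=[[0, 0, -1.5], [0, 0, -3], [0, 0, -4.5], [0, 0, -5.8], [0, 0, -6.5], [0, 0, -6.5], [0, 0, -6.5]], turn=[[0, 0, 0], [0, 0, 0], [0, 0, 0], [0, 0, 0], [0, 0, 0], [0, 0, 0], [0, 0, 0]], jaw=[8.5, 8.5, 8.5, 8.5, 8.5, 8.5, 8.5])

```text
t: 10.4
tcp_pos: [0.643, -0.0759, 0.3865]
tcp_rot: [-3.141, -0.0, -1.283]
force: [0.0, -0.2, 0.0]
opening: 0.994
finger_force: 0.0
```

Run:
```python
from h import *
import cv2
s=r.get_state();print(s['t'],s['tcp_pos'],s['force'])
a=r.capture('scene')[:,:,::-1][180:290,230:340];b=r.capture('side')[:,:,::-1][130:240,300:410]
cv2.imwrite("pics/p5.png",cv2.resize(np.hstack([a,b]),None,fx=3.6,fy=3.6,interpolation=cv2.INTER_CUBIC))
```

```text
10.4 [ 0.64302625 -0.07592584  0.38645832] [ 0.0323412  -0.21855272  0.0244458 ]
```

View pics/p5.png

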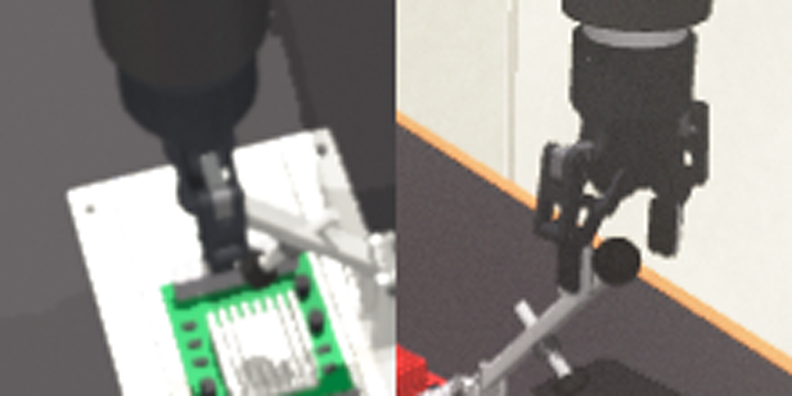

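The ball at (617,262) lies between the open fingertips, (568,290) and (663,250). I go 6 mm lower and close gently.

>>> move_arm(offset=[[0, 0, -0.6], [0, 0, -0.6], [0, 0, -0.6], [0, 0, -0.6], [0, 0, -0.6], [0, 0, -0.6], [0, 0, -0.6], [0, 0, -0.6]], turn=[[0, 0, 0], [0, 0, 0], [0, 0, 0], [0, 0, 0], [0, 0, 0], [0, 0, 0], [0, 0, 0], [0, 0, 0]], jaw=[8.5, 6, 4, 3.5, 3, 2.8, 2.8, 2.8], squeeze=20)

```text
t: 11.17
tcp_pos: [0.6427, -0.0764, 0.3799]
tcp_rot: [3.138, -0.0, -1.284]
force: [-5.7, -1.5, 1.3]
opening: 0.357
finger_force: 19.9
```

Run:
```python
from h import *
s=r.get_state();print(s['t'],s['tcp_pos'],s['force'],s['opening'],s['finger_force'])
p=np.load('jig.npy');a0=.87
K=lambda a:T(p,[.035,.085-.185*np.cos(a),.095+.185*np.sin(a)])[0]
for a in [.87,.8,.7,.6,.5,.4,.3,.2,.1,.05,0,-.03,-.06]: print(a,((K(a)-K(a0))*100).round(2))
```

```text
11.1667 [ 0.64269963 -0.07636838  0.37988371] [-5.71059575 -1.47577745  1.26128835] 0.3573370914444848 19.90497261285782
0.87 [0. 0. 0.]
0.8 [ 0.27 -0.92 -0.87]
0.7 [ 0.63 -2.13 -2.22]
0.6 [ 0.95 -3.2  -3.69]
0.5 [ 1.22 -4.13 -5.27]
0.4 [ 1.45 -4.9  -6.94]
0.3 [ 1.63 -5.51 -8.67]
0.2 [  1.76  -5.95 -10.46]
0.1 [  1.84  -6.21 -12.29]
0.05 [  1.86  -6.28 -13.22]
0 [  1.86  -6.3  -14.14]
-0.03 [  1.86  -6.29 -14.7 ]
-0.06 [  1.85  -6.27 -15.25]
```

The knob is gripped. I swing the bar down along its arc.

>>> move_arm(offset=[[0.27, -0.92, -0.87], [0.45, -1.53, -1.55], [0.63, -2.13, -2.22], [0.8, -2.67, -2.96], [0.95, -3.2, -3.69], [1.1, -3.67, -4.48], [1.22, -4.13, -5.27], [1.34, -4.52, -6.1]], turn=[[0, 0, 0], [0, 0, 0], [0, 0, 0], [0, 0, 0], [0, 0, 0], [0, 0, 0], [0, 0, 0], [0, 0, 0]], jaw=[2.8, 2.8, 2.8, 2.8, 2.8, 2.8, 2.8, 2.8])

```text
t: 11.83
tcp_pos: [0.6561, -0.1217, 0.3185]
tcp_rot: [3.139, 0.0, -1.284]
force: [-5.6, -1.0, 3.0]
opening: 0.36
finger_force: 20.3
```

>>> move_arm(offset=[[0.11, -0.38, -0.84], [0.2, -0.7, -1.7], [0.29, -0.99, -2.57], [0.36, -1.22, -3.46], [0.42, -1.43, -4.36], [0.47, -1.59, -5.27], [0.5, -1.69, -6.19], [0.51, -1.73, -6.56]], turn=[[0, 0, 0], [0, 0, 0], [0, 0, 0], [0, 0, 0], [0, 0, 0], [0, 0, 0], [0, 0, 0], [0, 0, 0]], jaw=[2.8, 2.8, 2.8, 2.8, 2.8, 2.8, 2.8, 2.8])

```text
t: 12.5
tcp_pos: [0.6612, -0.1389, 0.2517]
tcp_rot: [3.138, 0.0, -1.284]
force: [-4.5, -0.5, 2.2]
opening: 0.36
finger_force: 20.6
```

Run:
```python
from h import *
import cv2
s=r.get_state();print(s['t'],s['tcp_pos'],s['force'],s['finger_force'])
a=r.capture('scene')[:,:,::-1][215:325,240:350];b=r.capture('side')[:,:,::-1][210:310,290:390]
a=cv2.resize(a,(400,400),interpolation=cv2.INTER_CUBIC);b=cv2.resize(b,(400,400),interpolation=cv2.INTER_CUBIC)
cv2.imwrite("pics/p6.png",np.hstack([a,b]))
```

```text
12.5 [ 0.66124569 -0.13891092  0.25174202] [-4.47014999 -0.45749504  2.19045383] 20.592049062252045
```

View pics/p6.png

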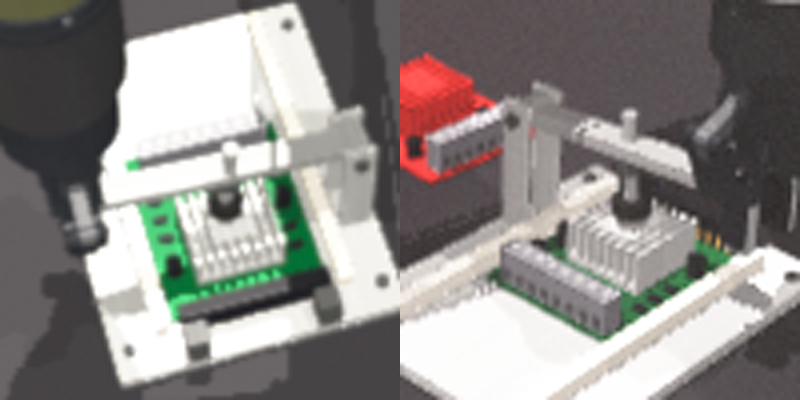

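The bar is almost level, with the foot just above the heatsink centre near (225,205) in the left half. I lower it in small steps and watch Fz for foot contact.

>>> move_arm(offset=[[0, -0.02, -0.3], [0.01, -0.03, -0.6], [0.01, -0.04, -0.9], [0.01, -0.04, -1.2], [0.01, -0.04, -1.2], [0.01, -0.04, -1.2]], turn=[[0, 0, 0], [0, 0, 0], [0, 0, 0], [0, 0, 0], [0, 0, 0], [0, 0, 0]], jaw=[2.8, 2.8, 2.8, 2.8, 2.8, 2.8])

```text
t: 13.1
tcp_pos: [0.6613, -0.1392, 0.241]
tcp_rot: [3.139, 0.0, -1.284]
force: [-6.6, -3.0, -0.3]
opening: 0.361
finger_force: 20.6
```

>>> move_arm(offset=[[0, 0, -0.2], [0, 0, -0.4], [0, 0, -0.4], [0, 0, -0.4]], turn=[[0, 0, 0], [0, 0, 0], [0, 0, 0], [0, 0, 0]], jaw=[2.8, 2.8, 2.8, 2.8])

```text
t: 13.43
tcp_pos: [0.6613, -0.1392, 0.2373]
tcp_rot: [3.139, 0.0, -1.284]
force: [-6.2, -2.9, -1.2]
opening: 0.362
finger_force: 20.7
```

>>> move_arm(offset=[[0, 0, -0.2], [0, 0, -0.4], [0, 0, -0.4], [0, 0, -0.4]], turn=[[0, 0, 0], [0, 0, 0], [0, 0, 0], [0, 0, 0]], jaw=[2.8, 2.8, 2.8, 2.8])

```text
t: 13.77
tcp_pos: [0.6613, -0.1392, 0.2333]
tcp_rot: [3.139, 0.0, -1.284]
force: [-6.0, -2.0, 0.2]
opening: 0.361
finger_force: 20.7
```

>>> move_arm(offset=[[0, 0, -0.2], [0, 0, -0.4], [0, 0, -0.7], [0, 0, -0.7], [0, 0, -0.7], [0, 0, -0.7]], turn=[[0, 0, 0], [0, 0, 0], [0, 0, 0], [0, 0, 0], [0, 0, 0], [0, 0, 0]], jaw=[2.8, 2.8, 2.8, 2.8, 2.8, 2.8])

```text
t: 14.27
tcp_pos: [0.6613, -0.1391, 0.2265]
tcp_rot: [3.139, 0.0, -1.284]
force: [-7.7, -1.9, 2.5]
opening: 0.359
finger_force: 20.8
```

>>> move_arm(offset=[[0, 0, 0], [0, 0, 0], [0, 0, 0], [0, 0, 0], [0, 0, 0], [0, 0, 0], [0, 0, 0], [0, 0, 0]], turn=[[0, 0, 0], [0, 0, 0], [0, 0, 0], [0, 0, 0], [0, 0, 0], [0, 0, 0], [0, 0, 0], [0, 0, 0]], jaw=[3.2, 3.6, 4.2, 5, 6, 7, 7, 7])

```text
t: 14.93
tcp_pos: [0.6621, -0.1387, 0.2261]
tcp_rot: [-3.141, -0.0, -1.284]
force: [0.5, 0.3, 0.3]
opening: 0.819
finger_force: 0.0
```

>>> move_arm(offset=[[0, 0, 0.5], [0, 0, 1.5], [0, 0, 3], [0, 0, 5], [0, 0, 7.5], [0, 0, 10], [0, 0, 13], [0, 0, 16]], turn=[[0, 0, 0], [0, 0, 0], [0, 0, 0], [0, 0, 0], [0, 0, 0], [0, 0, 0], [0, 0, 0], [0, 0, 0]], jaw=[7, 7, 7, 7, 7, 7, 7, 7])

```text
t: 15.6
tcp_pos: [0.6616, -0.1388, 0.3885]
tcp_rot: [-3.141, -0.0, -1.284]
force: [1.1, -0.0, 0.7]
opening: 0.819
finger_force: 0.0
```

>>> move_arm(offset=[[-2, 0, 1], [-4, 0, 2], [-6, 0, 3], [-9, 0, 4], [-12, 0, 4], [-15, 0, 4], [-18, 0, 4], [-20, 0, 4]], turn=[[0, 0, 0], [0, 0, 0], [0, 0, 0], [0, 0, 0], [0, 0, 0], [0, 0, 0], [0, 0, 0], [0, 0, 0]], jaw=[7, 7, 7, 7, 7, 7, 7, 7])

```text
t: 16.27
tcp_pos: [0.4595, -0.139, 0.4279]
tcp_rot: [-3.139, -0.001, -1.284]
force: [0.9, 0.4, 1.4]
opening: 0.821
finger_force: 0.0
```

Run:
```python
from h import *
import cv2
s=r.get_state();print(s['t'],s['tcp_pos'],s['force'])
A=r.capture('scene')[:,:,::-1];B=r.capture('side')[:,:,::-1]
p=np.load('jig.npy')
for n in('scene','side'):
  c=r.get_calibration(n)
  for a in(.05,0,-.03,-.06,-.09,-.12): print(n,a,proj(c,T(p,[.035,.085-.185*np.cos(a),.095+.185*np.sin(a)])).round(1))
a=cv2.resize(A[215:325,240:350],(400,400),interpolation=cv2.INTER_CUBIC)
b=cv2.resize(B[220:300,310:390],(400,400),interpolation=cv2.INTER_CUBIC)
cv2.imwrite("pics/p7.png",np.hstack([a,b]))
def blob(I,u,v,w=16):
  g=I[v-w:v+w,u-w:u+w].max(2);m=(g<75).astype(np.uint8)
  n,l,st,ce=cv2.connectedComponentsWithStats(m);print([(st[i].tolist(),(ce[i]+[u-w,v-w]).round(1).tolist()) for i in range(1,n) if st[i,4]>25])
blob(A,279,264)
```

```text
16.2667 [ 0.4595193  -0.13903521  0.4279206 ] [0.91421547 0.44891869 1.39922038]
scene 0.05 [[261.5 271.2]]
scene 0 [[261.8 273.1]]
scene -0.03 [[262.  274.3]]
scene -0.06 [[262.3 275.4]]
scene -0.09 [[262.7 276.5]]
scene -0.12 [[263.2 277.5]]
side 0.05 [[380.2 260.6]]
side 0 [[380.  263.9]]
side -0.03 [[379.7 265.8]]
side -0.06 [[379.5 267.7]]
side -0.09 [[379.2 269.5]]
side -0.12 [[378.8 271.3]]
[([0, 22, 4, 10, 37], [264.4, 274.8])]
```

View pics/p7.png

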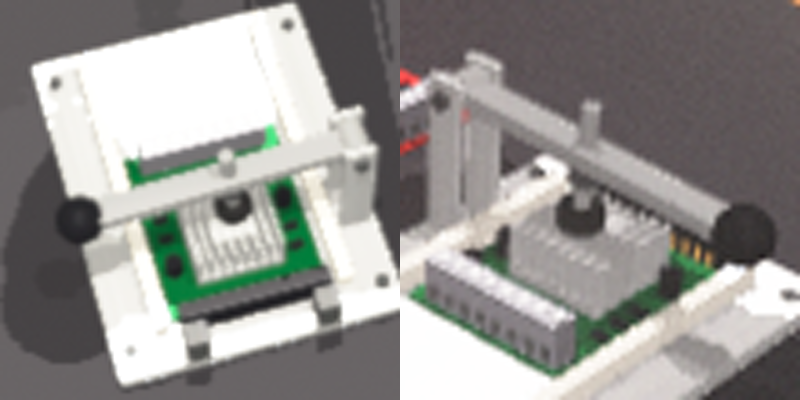

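The knob positions give a clamp angle of about -0.05 to -0.06. The foot's stem also stands about 4 mm further out of the bar than before contact. So the foot is pressing with about 3–4 N, the board is still at the strip, and the robot is clear. I'm handing the job in.

```bash
python3 -c "
from cell import r
print(r.sign_off())"
```

```text
the job is handed in; nothing more can be done
None
```

I handed the job in at about 16 s: the board rests against the contact strip and the hold-down foot presses on the heatsink with about 3–4 N (estimated from the pictures). The highest push force I read on the board was about 8 N, and the bystanders were not touched.

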